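# Bring the phone slider to its click stop at the toy car and hold it for the shot

## Robot

A 7-joint arm with a two-finger parallel gripper is mounted at the origin on the work surface. World frame = base frame: x ahead of the robot, y to its left, z up, the work surface at z = 0. Lengths are in m, angles in degrees, forces in N, time in s.
With the tool pointing down it reaches from about 0.4 to 0.85 m from the base axis. Payload 4.5 kg.
Tool frame: the origin (TCP) lies between the finger pads; the fingertips stand manip.nose_length ahead of it and the grasp point (between the pads) lies 3 mm ahead of it (manip.nose_length is the distance from the TCP to the fingertips, in m); z points along the fingers, y is the line along which they close (so a half turn about z gives the same grasp; the last joint's range is limited). The gripper opens to 88 mm and grips with 3 to 60 N. Pads are 18 mm wide; open, the fingers measure 123 mm over their backs; the gripper's body (75 mm by 187 mm) begins 45 mm behind the grasp point.
Start: joints at [-63.438, 39.483, -11.15, 89.685, 9.013, 51.709, -12.324], TCP at [0.26, 0.568, 0.222] pointing down, gripper open.
Joint ranges: [-172.22, 172.22], [-26.19, 119.32], [-84.43, 86.54], [7.71, 146.69], [-57.33, 237.33], [2.42, 119.75], [-152.13, 152.13]. Speed limits (degrees/s): [147.25, 147.25, 180, 180, 180, 180, 180].

## Interface

Orientations are given as [roll, pitch, yaw] about the fixed x, y, z axes, in that order (R = Rz(yaw) Ry(pitch) Rx(roll)).
In Python, from station import manip gives the robot as it stands. The module is installed in compiled form; this text tells all that it offers.
- The arm moves only by the tool servo_tool, never from a script. Its argument "increments" is a list of rows, each a list of 7 numbers: the shift along the tool's x, y, z in cm, then the turn, a rotation vector about the tool's x, y, z in degrees, then the closure, from 0 (fully open) to 1 (shut). A call has 1 to 12 rows; each row shifts and turns the commanded pose from where the row before left it, along the tool's axes as they then stand; what a row does not reach is not made up. A row lasts 1/10 s, in which the tool goes at most 50 mm and 8.59 degrees, less where a joint would pass 70% of its speed; a pose out of reach is approached as far as the arm can. A call with a gripper value outside its range is refused whole. The fingers move at their own pace and stop on an object; "newtons" is the grip in N (left out, the last holds). Time passes only in rows, so rows that do not move let the fingers close. It gives the time, the measured TCP pose, the force, the opening and the grip force at its end, in the units of the state.
- manip.observe(): the state, without advancing time (a new reading comes with each control period).
- manip.capture(name): name is "scene" or "top" or "wrist"; returns a dict with "image" (384x512x3 uint8, red, green, blue), "mtx" (3x3 intrinsics, pixels), "R" (3x3) and "t" (3): a world point X has camera coordinates R X + t. Camera axes: x right, y down, z forward; pixel columns grow to the right and rows downward; lengths in m; the calibration is good to about 2 mm. A picture is of the moment at which its call begins. There is no depth.
- manip.hand_in(): hands the job in; it is judged then, once.
The state is a dict: "time_s": time; "qpos": joint angles; "qd": joint speeds; "effort": joint torques, N m; "tcp_pos": TCP position; "tcp_rot": TCP orientation; "force": force on the tool from outside, world axes, zero at the start; "wrist_torque": the same for the moment, N m; "grip_width": finger opening in m; "grasp_force": force on a finger pad.
Only numpy, scipy, OpenCV 4.12 (cv2) and the standard library are available. Lean on these libraries where they do the work, as an engineer would, in place of code of your own. Each camera call takes 0.05 s, during which the arm holds its last target. There are 200 camera calls.

## Task

The phone on the slider is to film the toy car. Loosen the slider's clamp first, then slide the carriage along its rods to the click stop straight opposite the toy car and feel it drop fully into the notch; finish still gripping the carriage or its knob there, motionless and with the clamp left loose, for the shot. Leave everything else on the bench where it is.

Things in the scene. Friction and masses are not known exactly. Their poses are not given: they have to be found in the camera images.
- rail: Phone slider bed, fixed to the bench: two 12 mm steel rods, 500 mm long, 72 mm apart, between two grey end brackets 104 x 20 x 40 mm. Origin: middle of the bed, at bench height. y runs along the rods, x across them towards the three small objects, z up. An index bar with three notches lies between the rods.
- bar (a point): Middle notch of the dark index bar (18 mm wide, between the rods, top face 34 mm above the bench): rail x = 0, y = +40 mm. Three V notches cross the bar, each 8 mm wide and 2.5 mm deep, at rail y = -80, +40 and +160 mm. These are the click stops.
- carriage: Carriage on the rods: aluminium plate 100 mm (x) by 170 mm (y) by 10 mm with phone, stand and clamp knob, about 0.7 kg. Origin: on the plate's underside, below the middle of the phone, 40 mm above the bench; axes as the rail's. The plate reaches from y = -125 to +45 mm of it. It starts with its origin between rail y = -60 and +20 mm; travel -105 to +185 mm. Clamped, it resists over 25 N.
- detent_ball (a point): Underside of the sprung ball below the carriage, at the carriage origin's x and y. It clicks into a notch when its y in the rail frame is the notch's. Unclamped, the carriage slides with about 2 N of drag; over the last 4 mm either side of a notch's middle the ball draws it to the middle with about 3 to 4 N, so pushing on past the middle meets a rise to about 5 N before it jumps out.
- phone (a point): Middle of the phone (72 wide along y, 150 tall, 8 mm thick), fixed in the stand, upright, leaning 20 degrees so that its top is further towards rail +x; top edge about 205 mm above the bench. Its lower edge begins about 40 mm in x and 59 mm in y from the knob's axis (the stand's lip 30 and 66 mm): keep the gripper's body clear of it while turning the knob.
- knob (a joint): Clamp knob angle in rad. 0 = tight, wing across the rods (along rail x). It grows anticlockwise seen from above, which loosens: the clamp lets go at about 0.8, at 0.9 or more it is loose, the stop is at 1.35 with the wing nearly along the rods. It starts between 0 and 0.2, turns against up to about 0.2 N m and stays where it is left.
- knob_grip (a point): Point on the clamp knob's axis at the height to grip it: 87 mm above the bench, 37 mm above the plate, at -36 mm in x and -95 mm in y of the carriage origin. Black wing knob on a round 36 mm disc: upright wing 44 mm long (this point's x axis, which turns with the knob), 13 mm thick (its y), top 9 mm above this point, foot 23 mm below. The knob can also be held to slide the carriage.
- toy_car: Loose toy car 80 mm long (its x), 38 mm wide, 30 mm high, on four wheels; origin below its middle at bench height. It stands about 210 mm from the rail's middle line towards rail +x and, along the rods, within about 10 mm of one of the three notches; the dice cup and the tealight holder stand opposite the other two. Not to be moved.
- dice_cup: Loose plastic dice cup, mouth up, 74 mm across, 90 mm high; origin below its middle. Opposite another notch. Not to be moved.
- tealight: Loose round glass tealight holder, 72 mm across, 62 mm high; origin below its middle. Opposite another notch. Not to be moved.
- mug: White mug, 80 mm across, 95 mm high, handle towards its +y; origin below its middle. Not to be moved.
- remote: Remote control lying flat, 170 (its x) x 44 x 18 mm, to the left of the slider; origin below its middle. Not to be moved.
- gamepad: Game controller, about 105 x 155 x 46 mm, origin below its middle. Not to be moved.
- die0: Die, 16 mm cube, between the slider and the three small objects. Not to be moved.
- die1: Die, 16 mm cube, likewise.

How it is judged:
By the outcome, as a careful person would: the job done as asked, in the order asked, and still so for the second after the job is handed in, while the arm keeps its last pose, push and grip.
It also fails if it takes over 48 s, if anything falls off the work surface, if the arm or the gripper's body presses on something with over 40 N, if the wrist force passes 120 N, or if a joint passes its speed limit or range.

## Working session

There is one attempt and no reset: what is moved stays moved. The work goes in short steps, Python scripts to look and compute and a tool call to move; the robot and the scene stay as the last step left them, time stands still between calls to the robot, and variables do not carry over. Pictures are saved under pics/ and viewed, at most 10 in all, crops included, and the job is handed in when it is done.

Besides the shell and the picture viewer there is one more tool, called after "Request:" in YAML: its name, and indented under it one key for each argument. servo_tool: Moves the arm, as the interface text tells. Its arguments: {"type":"object","properties":{"increments":{"type":"array","items":{"type":"array","items":{"type":"number"}}},"newtons":{"type":"number"}},"required":["increments"]}

```bash
mkdir -p pics; python3 - <<'E'
from station import manip
import cv2,numpy as np
print(manip.observe(), manip.nose_length)
for n in("scene","top"):
    c=manip.capture(n); cv2.imwrite(f"pics/{n}0.png",cv2.resize(c["image"][:,:,::-1],(800,600),interpolation=cv2.INTER_CUBIC))
    np.savez(n+"0.npz",**c); print(n,c["mtx"],c["R"],c["t"])
E
```

```text
{'time_s': 0.0, 'qpos': array([-63.43747356,  39.53338034, -11.14662968,  89.74458954,
         9.01452773,  51.70835378, -12.32451234]), 'qd': array([ 0.04150531, -0.03435162, -0.06179857, -0.04814259, -0.01717896,
        0.03480178, -0.00585771]), 'effort': array([ 1.07655669e-04, -5.27546203e+01, -1.26692399e+00, -1.53429937e+01,
       -5.26827865e-02,  6.49723137e-03,  1.51770973e-04]), 'tcp_pos': array([0.26019786, 0.56754231, 0.22161002]), 'tcp_rot': array([-1.79896168e+02,  7.72228001e-03,  1.55381254e+02]), 'force': array([-0.04108724, -0.05154648, -0.93873377]), 'wrist_torque': array([ 0.02812061, -0.00596264, -0.002036  ]), 'grasp_force': 0.0, 'grip_width': 0.08828898464025395} 0.022
scene [[356.28169003   0.         253.5321701 ]
 [  0.         356.28169003 188.52092767]
 [  0.           0.           1.        ]] [[-0.01368094  0.99984029  0.01149932]
 [ 0.86634632  0.01759495 -0.49913372]
 [-0.49925633  0.00313378 -0.86644867]] [ 0.01797994 -0.46395608  1.35756052]
top [[403.62539688   0.         254.73273141]
 [  0.         403.62539688 190.27967922]
 [  0.           0.           1.        ]] [[-2.98816883e-04 -9.99910959e-01 -1.33410905e-02]
 [-9.83786974e-01  2.68654722e-03 -1.79320862e-01]
 [ 1.79340737e-01  1.30712069e-02 -9.83700180e-01]] [0.02023726 0.57947834 1.28760844]
```

View pics/top0.png

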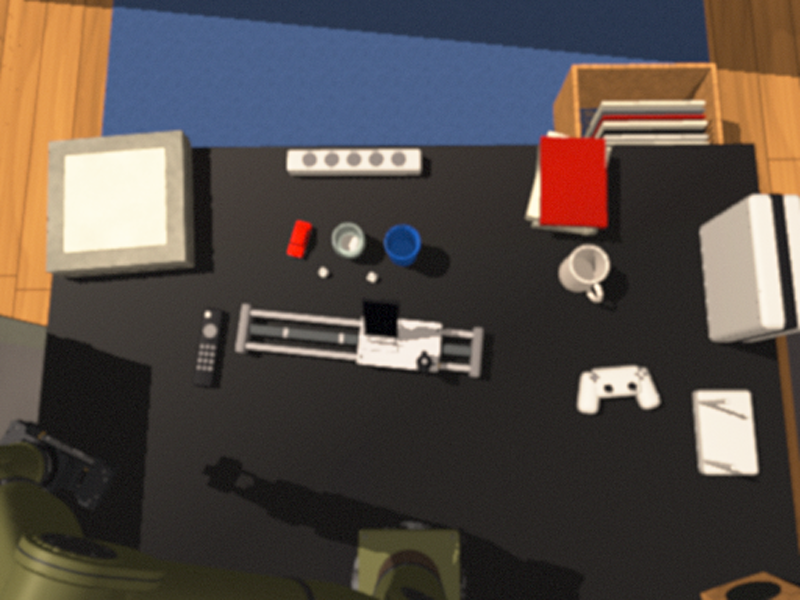

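View pics/scene0.png

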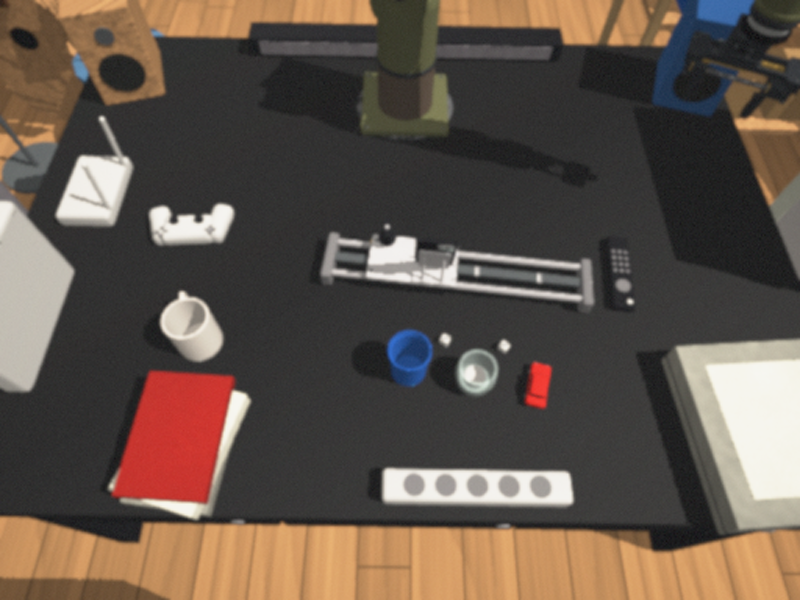

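The top view shows the rail from bracket (243,328) to bracket (477,352) and the knob at (424,361). Notches are at (285,332) and (341,338), and the red car at (299,239) stands opposite the leftmost one, which should be +160. The scene view agrees: knob at (387,235), car on the +y side.

```bash
cat > h.py <<'E'
import numpy as np,cv2
from scipy.spatial.transform import Rotation as Ro
def ray(c,uv,z):
    K,R,t=c["mtx"],c["R"],c["t"]; o=-R.T@t
    d=R.T@np.linalg.solve(K,np.array([uv[0],uv[1],1.]))
    return o+d*(z-o[2])/d[2]
def proj(c,X):
    p=c["mtx"]@(c["R"]@np.asarray(X,float)+c["t"]); return p[:2]/p[2]
E
python3 - <<'E'
from h import *
c=dict(np.load("top0.npz")); s=512/800
P=lambda u,v,z:ray(c,(u*s,v*s),z)
bl,br=P(243,328,.04),P(477,352,.04)
n1,n2=P(285,332,.034),P(341,338,.034)
print("brackets",bl,br,np.linalg.norm(bl-br)); print("notch",n1,n2,np.linalg.norm(n1-n2))
yv=(bl-br);yv/=np.linalg.norm(yv);xv=np.array([yv[1],-yv[0],0]);m=(bl+br)/2;m[2]=0
print("origin",m,"yaw",np.degrees(np.arctan2(-yv[0],yv[1])))
f=lambda p:(round((p-m)@xv*1e3),round((p-m)@yv*1e3))
k=P(424,361,.09);print("knob",k,f(k),"notches",f(n1),f(n2))
hsv=cv2.cvtColor(c["image"],cv2.COLOR_RGB2HSV)
red=cv2.inRange(hsv,(0,150,80),(8,255,255))|cv2.inRange(hsv,(172,150,80),(180,255,255))
n,_,st,ce=cv2.connectedComponentsWithStats(red)
for i in range(1,n):
    if 20<st[i,4]: print(st[i],ce[i],f(ray(c,ce[i],.02)))
s2=dict(np.load("scene0.npz")); print("scene knob",proj(s2,k)/s, "brk",proj(s2,bl)/s,proj(s2,br)/s)
E
```

```text
brackets [0.51614776 0.35028659 0.04      ] [ 0.46414158 -0.1469555   0.04      ] 0.4999543303262451
notch [0.50813997 0.26135398 0.034     ] [0.49502637 0.14123372 0.034     ] 0.12083395337856226
origin [0.49014467 0.10166555 0.        ] yaw -5.970814863848343
knob [ 0.44136648 -0.03373661  0.09      ] (-34, -140) notches (1, 161) (1, 40)
[ 345   73  107   73 2646] [370.76190476 112.9021164 ] (419, -448)
[183 141  17  25 275] [190.94909091 152.58545455] (213, 162)
scene knob [385.23503596 227.7605267 ] brk [584.92983646 278.59094169] [327.32208036 251.48720607]
```

The measurements agree with each other: bracket spacing is 500 mm, notches sit at +40 and +161, and the car is opposite +160. The carriage is at y≈-45. Next I move over the knob.

Request:
servo_tool:
  increments:
    - [-3.2, -3.6, 0, 0, 0, 0, 0]
    - [-3.2, -3.6, 0, 0, 0, 0, 0]
    - [-3.2, -3.6, 0, 0, 0, 0, 0]
    - [-3.2, -3.6, 0, 0, 0, 0, 0]
    - [-3.2, -3.6, 0, 0, 0, 0, 0]
    - [-3.2, -3.6, 0, 0, 0, 0, 0]
    - [-3.2, -3.6, 0, 0, 0, 0, 0]
    - [-3.2, -3.6, 0, 0, 0, 0, 0]
    - [-3.2, -3.6, 0, 0, 0, 0, 0]
    - [-3.2, -3.6, 0, 0, 0, 0, 0]
    - [-3.2, -3.6, 0, 0, 0, 0, 0]
    - [-3.2, -3.6, 0, 0, 0, 0, 0]

```text
time_s: 1.3
tcp_pos: [0.4297, 0.0136, 0.2224]
tcp_rot: [180.0, -0.0, 155.4]
force: [1.7, 0.5, 0.6]
grip_width: 0.088
grasp_force: 0.0
```

Request:
servo_tool:
  increments:
    - [0, 0, 0, 0, 0, 8, 0]
    - [0, 0, 0, 0, 0, 8, 0]
    - [0, 0, 0, 0, 0, 8, 0]
    - [0, 0, 0, 0, 0, 8, 0]
    - [0, 0, 0, 0, 0, 8, 0]
    - [0, 0, 0, 0, 0, 8, 0]
    - [0, 0, 0, 0, 0, 8, 0]
    - [0, 0, 0, 0, 0, 8, 0]
    - [0, 0, 0, 0, 0, 8, 0]
    - [0, 0, 0, 0, 0, 8, 0]
    - [0, 0, 0, 0, 0, 8, 0]
    - [0, 0, 0, 0, 0, 8, 0]

```text
time_s: 2.5
tcp_pos: [0.4293, 0.0155, 0.2223]
tcp_rot: [-180.0, 0.0, 59.1]
force: [-0.3, -0.7, 0.2]
grip_width: 0.0882
grasp_force: 0.0
```

Request:
servo_tool:
  increments:
    - [0, 0, 0, 0, 0, 8, 0]
    - [0, 0, 0, 0, 0, 8, 0]
    - [0, 0, 0, 0, 0, 8, 0]
    - [0, 0, 0, 0, 0, 8, 0]
    - [0, 0, 0, 0, 0, 8, 0]
    - [0, 0, 0, 0, 0, 8, 0]
    - [0, 0, 0, 0, 0, 8, 0]
    - [0, 0, 0, 0, 0, 6, 0]
    - [0, 0, 0, 0, 0, 0, 0]

```text
time_s: 3.4
tcp_pos: [0.4293, 0.0156, 0.2222]
tcp_rot: [180.0, 0.0, -2.6]
force: [-0.1, 0.9, -0.5]
grip_width: 0.0878
grasp_force: 0.0
```

```bash
python3 - <<'E'
from station import manip
import cv2,numpy as np
from h import *
o=manip.observe()
for k in("time_s","qpos","tcp_pos","tcp_rot","force"):print(k,o[k])
c=manip.capture("wrist");np.savez("w1.npz",**c);cv2.imwrite("pics/w1.png",cv2.resize(c["image"][:,:,::-1],(800,600),interpolation=cv2.INTER_CUBIC))
print(proj(c,[.4414,-.0337,.09])*800/512, -c["R"].T@c["t"])
E
```

```text
time_s 3.4
qpos [-29.77936179  29.0730066   33.17093199 123.06522239 -27.43856064
  35.16794394 -69.65677563]
tcp_pos [0.42926973 0.01560609 0.22215898]
tcp_rot [ 1.79970905e+02  3.72613027e-02 -2.62523374e+00]
force [-0.0624963   0.85671855 -0.49762705]
[476.90546305 254.40374571] [0.49744185 0.01302363 0.38445867]
```

View pics/w1.png

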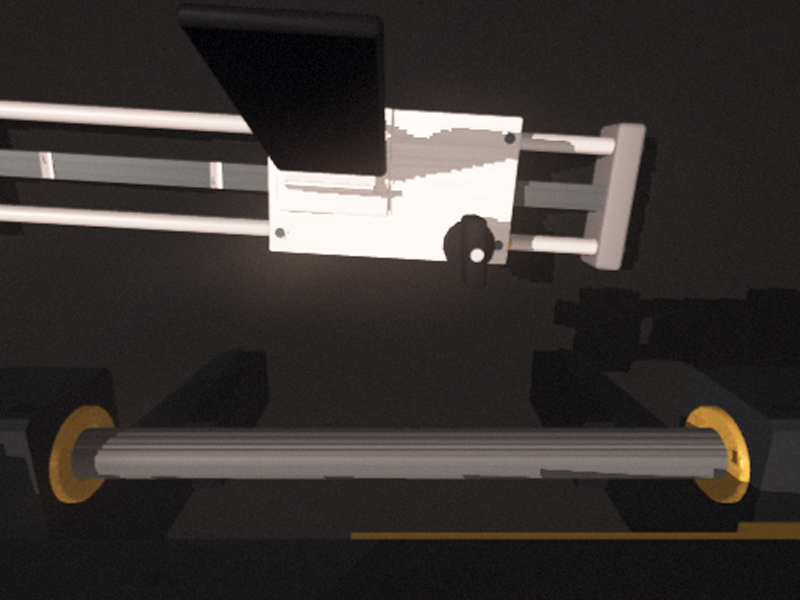

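The wrist view shows the plate corners at (522,118), (507,265) and (270,250), the knob disc around (469,241) and the white dot on the wing top at (477,255). Notches appear at (46,165) and (215,175). I'll turn these into points.

```bash
python3 - <<'E'
from h import *
c=dict(np.load("w1.npz"));s=.64
P=lambda u,v,z:ray(c,(u*s,v*s),z)
d=np.radians(-5.97);xv=np.array([np.cos(d),np.sin(d),0]);yv=np.array([-xv[1],xv[0],0]);m=np.array([.4901,.1017,0])
f=lambda p:np.round([(p-m)@xv*1e3,(p-m)@yv*1e3],1)
for n,a in dict(dot=(477,255,.096),disc=(469,241,.064),n1=(46,165,.034),n2=(215,175,.034),c1=(522,118,.05),c2=(507,265,.05),c3=(270,250,.05),brT=(630,125,.04),brB=(608,270,.04)).items():
    p=P(*a);print(n,p,f(p))
im=c["image"][120:200,270:350];cv2.imwrite("pics/k1.png",cv2.resize(cv2.convertScaleAbs(im[:,:,::-1],alpha=2.5,beta=0),(640,640),interpolation=cv2.INTER_CUBIC)[:600])
E
```

```text
dot [ 0.44216725 -0.03280539  0.096     ] [ -33.7 -138.8]
disc [ 0.44591363 -0.03248443  0.064     ] [ -30.  -138.1]
n1 [0.50914894 0.26355432 0.034     ] [  2.1 163. ]
n2 [0.49683686 0.14448167 0.034     ] [ 2.3 43.3]
c1 [ 0.52403019 -0.07005929  0.05      ] [  51.6 -167.3]
c2 [ 0.4250959  -0.06161196  0.05      ] [ -47.7 -169.2]
c3 [0.44365362 0.10702744 0.05      ] [-46.7   0.5]
brT [ 0.5169542  -0.14653965  0.04      ] [  52.5 -244.1]
brB [ 0.41574643 -0.13870644  0.04      ] [ -48.9 -246.8]
```

View pics/k1.png

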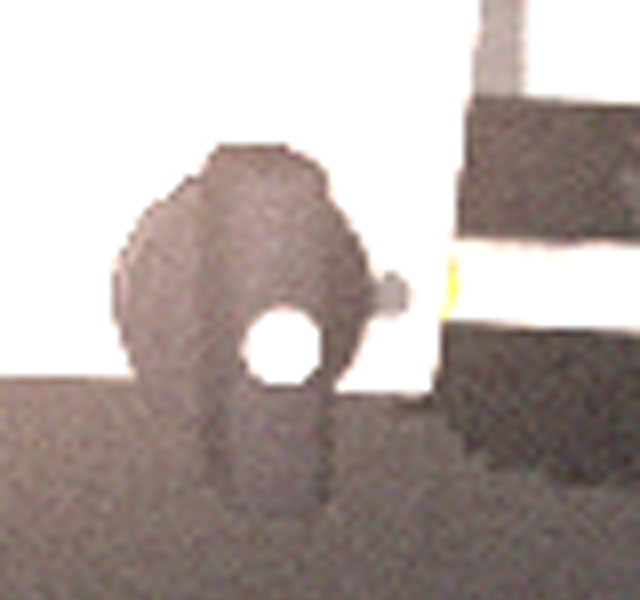

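The wing looks almost vertical in the image, so it lies close to tool x and the knob angle is about 0.05 rad. I centre above the knob, then descend with the fingers part closed.

Request:
servo_tool:
  increments:
    - [0.4, 1.2, 0, 0, 0, 0, 0.35]
    - [0.5, 1.8, 0, 0, 0, 0, 0.35]
    - [0.5, 1.8, 0, 0, 0, 0, 0.35]
    - [0, 0, 2.5, 0, 0, 0, 0.35]
    - [0, 0, 2.5, 0, 0, 0, 0.35]
    - [0, 0, 2.0, 0, 0, 0, 0.35]
    - [0, 0, 0, 0, 0, 0, 0.35]
  newtons: 30

```text
time_s: 4.15
tcp_pos: [0.4398, -0.0329, 0.1508]
tcp_rot: [-180.0, 0.3, -2.5]
force: [-0.9, -0.4, 0.1]
grip_width: 0.0575
grasp_force: 0.0
```

```bash
python3 - <<'E'
from station import manip
from h import *
c=dict(np.load("w1.npz"))
a=ray(c,(270+270/8,120+152/8),.096);b=ray(c,(270+275/8,120+510/8),.096)
print("wing",np.degrees(np.arctan2(*(a-b)[1::-1])),np.linalg.norm(a-b),(a+b)/2)
o=manip.observe();print(o["tcp_pos"],o["tcp_rot"],o["force"],o["grip_width"])
c=manip.capture("wrist");np.savez("w2.npz",**c);cv2.imwrite("pics/w2.png",cv2.resize(cv2.convertScaleAbs(c["image"][:,:,::-1],alpha=1.5),(800,600)))
p=o["tcp_pos"].copy();p[2]=.096;print(proj(c,p)/.64)
E
```

```text
wing 0.6263131218685154 0.043547728907282555 [ 0.44356827 -0.03164535  0.096     ]
[ 0.43978038 -0.03289248  0.15075833] [-179.95514274    0.25483883   -2.51971199] [-0.8695902  -0.38109239  0.10469738] 0.057510062652504086
[399.81186388 312.77231625]
```

View pics/w2.png

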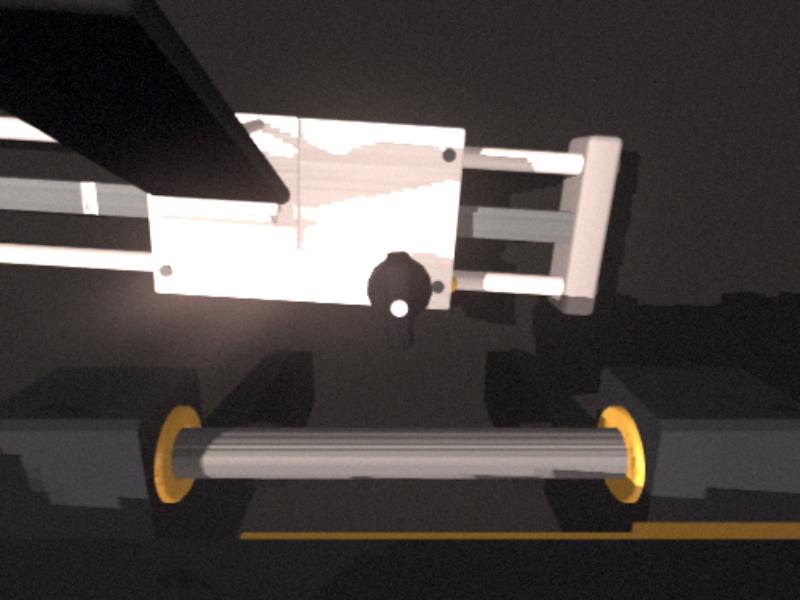

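The knob dot at (399,308) sits on the projected TCP at (400,313), so the tool is centred. The phone, top left, is clear. I turn a few degrees to align, descend and grip.

Request:
servo_tool:
  increments:
    - [0.2, 0, 1.5, 0, 0, -2, 0.4]
    - [0, 0, 2.0, 0, 0, 0, 0.4]
    - [0, 0, 1.5, 0, 0, 0, 0.4]
    - [0, 0, 1.0, 0, 0, 0, 0.4]
    - [0, 0, 0, 0, 0, 0, 0.5]
    - [0, 0, 0, 0, 0, 0, 1]
    - [0, 0, 0, 0, 0, 0, 1]
    - [0, 0, 0, 0, 0, 0, 1]
    - [0, 0, 0, 0, 0, 0, 1]
    - [0, 0, 0, 0, 0, 0, 1]
  newtons: 35

```text
time_s: 5.2
tcp_pos: [0.4434, -0.0332, 0.0926]
tcp_rot: [-180.0, -0.0, -0.6]
force: [-0.4, 0.9, 0.1]
grip_width: 0.0069
grasp_force: 0.0
```

Request:
servo_tool:
  increments:
    - [0, 0, 0, 0, 0, 0, 1]
    - [0, 0, 0, 0, 0, 0, 1]

```text
time_s: 5.4
tcp_pos: [0.4433, -0.0332, 0.0924]
tcp_rot: [-180.0, 0.0, -0.6]
force: [0.3, 0.5, 0.9]
grip_width: 0.0005
grasp_force: 0.0
```

```bash
python3 - <<'E'
from station import manip
from h import *
o=manip.observe();print(o["tcp_pos"],o["tcp_rot"],o["force"],o["wrist_torque"],o["grip_width"],o["grasp_force"])
c=manip.capture("wrist");np.savez("w3.npz",**c);cv2.imwrite("pics/w3.png",cv2.resize(cv2.convertScaleAbs(c["image"][:,:,::-1],alpha=1.5),(800,600)))
p=o["tcp_pos"].copy();print(proj(c,p)/.64)
E
```

```text
[ 0.44327855 -0.03318604  0.09241636] [-1.79995780e+02  1.58370555e-04 -6.22753935e-01] [0.3367782  0.46904492 0.88046299] [0.01568887 0.16160377 0.02190468] 0.00045612337385711514 0.0
[399.91376732 357.91149791]
```

View pics/w3.png

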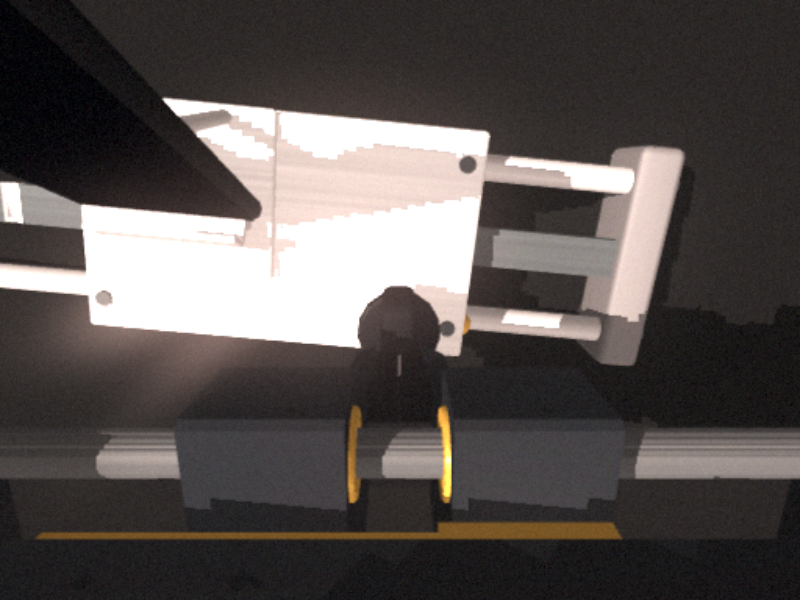

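The fingers read fully shut with no grip force, though the tool is over the knob. I triangulate the dot's height from w1 and w2, and check where the fingertips should project.

```bash
python3 - <<'E'
from h import *
C=[dict(np.load(f"w{i}.npz")) for i in(1,2,3)]
hl=[]
for c,r in((C[0],(477,255)),(C[1],(399,308))):
    u=c["image"].min(2); x,y=int(r[0]*.64),int(r[1]*.64); w=u[y-8:y+9,x-8:x+9]; m=np.uint8(w>150)
    n,l,st,ce=cv2.connectedComponentsWithStats(m); i=l[8,8]; hl.append(ce[i]+[x-8,y-8]); print(st[i],hl[-1]/.64)
Ps=[c["mtx"]@np.c_[c["R"],c["t"]] for c in C]
X=cv2.triangulatePoints(Ps[0],Ps[1],hl[0][:,None],hl[1][:,None]);print("dot",(X[:3]/X[3]).T)
for z in(.064,.07,.087,.092,.096,.115):print(z,proj(C[2],[.4433,-.0332,z])/.64)
print("disc ctr if z=.064:",ray(C[2],(398.5*.64,325*.64),.064))
im=C[2]["image"][170:270,195:315];cv2.imwrite("pics/k3.png",cv2.resize(cv2.convertScaleAbs(im[:,:,::-1],alpha=4),(720,600),interpolation=cv2.INTER_CUBIC))
E
```

```text
[ 4  4  9  9 54] [476.33101852 254.86111111]
[ 3  4 11 10 84] [398.79092262 308.07291667]
dot [[ 0.44217811 -0.03246187  0.09585904]]
0.064 [399.79697541 331.79424275]
0.07 [399.82594396 336.69076997]
0.087 [399.9181494  352.27616606]
0.092 [399.94855772 357.41605622]
0.096 [399.97411858 361.73658284]
0.115 [400.11316273 385.23908343]
disc ctr if z=.064: [ 0.44635322 -0.03268047  0.064     ]
```

View pics/k3.png

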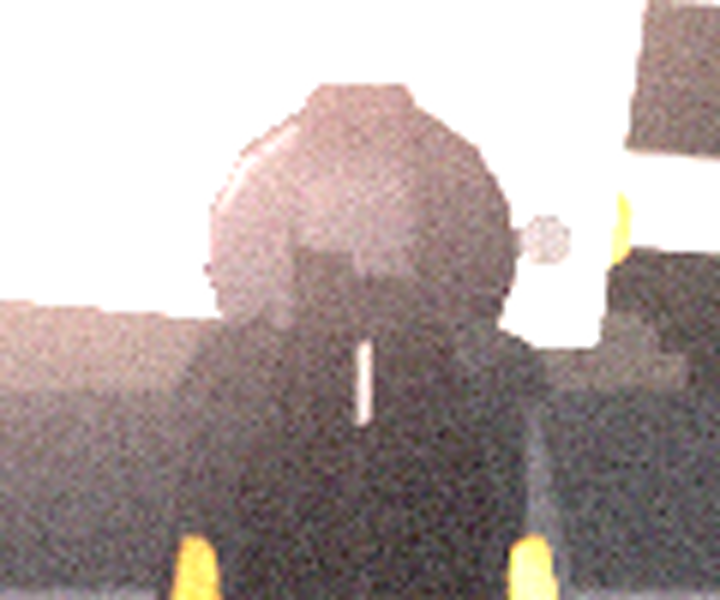

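The dot shows as a sliver through the nearly shut finger gap, so the pads closed above the wing. The tips must be higher than nose_length implies. I check this using the known opening in w2, where the tips' inner corners are at (313,350) and (485,350).

```bash
python3 - <<'E'
from h import *
from station import manip
c=dict(np.load("w2.npz")); f=c["mtx"][0,0]; print("f",f)
T=np.array([.43978,-.03289,.15076]);Rt=Ro.from_euler("xyz",[180,.25,-2.52],degrees=True).as_matrix()
for zz in(-.02,-.01,0,.003,.01,.022):
  print(zz,[np.round(proj(c,T+Rt@[xx,yy,zz])/.64) for xx in(-.009,.009) for yy in(-.0287,.0287)])
print("depth by sep",f*.0575/(172*.64),"cam depth of TCP",(c["R"]@T+c["t"])[2])
print(manip.nose_length)
E
```

```text
f 303.8794209672894
-0.02 [array([314., 407.]), array([487., 407.]), array([311., 356.]), array([489., 356.])]
-0.01 [array([319., 393.]), array([481., 393.]), array([316., 345.]), array([484., 345.])]
0 [array([323., 380.]), array([477., 380.]), array([321., 335.]), array([479., 335.])]
0.003 [array([324., 377.]), array([476., 377.]), array([322., 332.]), array([478., 332.])]
0.01 [array([327., 369.]), array([473., 369.]), array([325., 326.]), array([475., 326.])]
0.022 [array([331., 357.]), array([469., 357.]), array([329., 316.]), array([470., 316.])]
depth by sep 0.1587306205088948 cam depth of TCP 0.17456519315850005
0.022
```

The image puts the fingertips about 14 mm behind the reported TCP rather than 22 mm ahead of it. That would make them about 35 mm too high. I open the fingers and check them against the white plate.

Request:
servo_tool:
  increments:
    - [0, 0, 0, 0, 0, 0, 0.45]
    - [0, 0, 0, 0, 0, 0, 0.45]
    - [0, 0, 0, 0, 0, 0, 0.45]
    - [0, 0, 0.5, 0, 0, 0, 0.45]
    - [0, 0, 0.5, 0, 0, 0, 0.45]
    - [0, 0, 0, 0, 0, 0, 0.45]

```text
time_s: 6.05
tcp_pos: [0.4429, -0.0331, 0.0817]
tcp_rot: [-180.0, 0.1, -0.6]
force: [0.4, -0.4, 0.0]
grip_width: 0.0462
grasp_force: 0.0
```

```bash
python3 - <<'E'
from station import manip
from h import *
o=manip.observe();T=o["tcp_pos"];print(T,o["tcp_rot"],o["force"],o["grip_width"])
c=manip.capture("wrist");np.savez("w4.npz",**c)
im=cv2.resize(cv2.convertScaleAbs(c["image"][160:280,176:336,::-1],alpha=3),(800,600),interpolation=cv2.INTER_CUBIC)
Rt=Ro.from_euler("xyz",o["tcp_rot"],degrees=True).as_matrix();g=o["grip_width"]/2
for zz,col in((-.014,(0,255,0)),(.022,(0,0,255))):
  for xx in(-.009,.009):
    for yy in(-g,g):
      p=(proj(c,T+Rt@[xx,yy,zz])-[176,160])*5; cv2.circle(im,tuple(int(v) for v in p),5,col,2)
cv2.imwrite("pics/k4.png",im)
E
```

```text
[ 0.44287233 -0.0331357   0.08169139] [-1.79979757e+02  6.97907064e-02 -6.30940070e-01] [ 0.39911825 -0.4469487   0.04900629] 0.04621376219864235
```

View pics/k4.png

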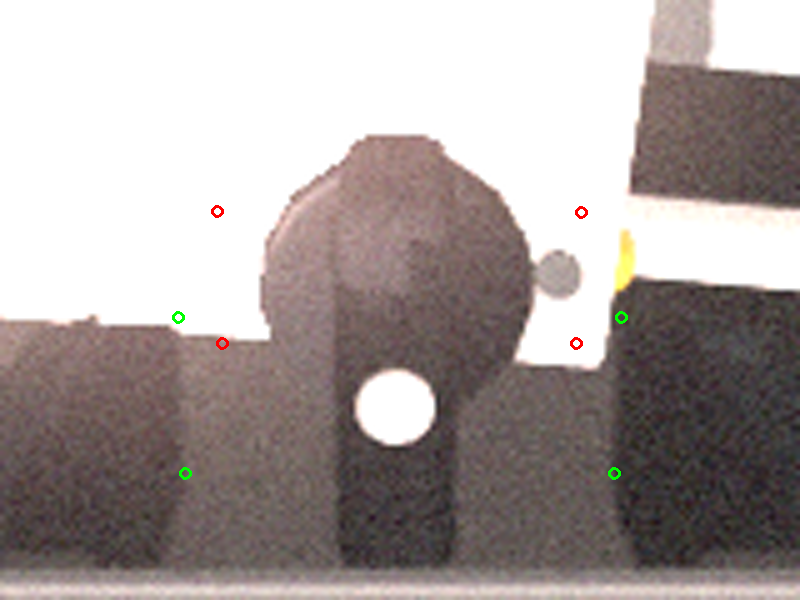

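The visible tips match the green marks, at TCP -14 mm. So the fingertips are now at z≈0.096, level with the wing top. I descend only 1.4 cm, which gives enough pad overlap and keeps the body high, then grip.

Request:
servo_tool:
  increments:
    - [0, 0, 0.7, 0, 0, 0, 0.45]
    - [0, 0, 0.7, 0, 0, 0, 0.45]
    - [0, 0, 0, 0, 0, 0, 0.6]
    - [0, 0, 0, 0, 0, 0, 1]
    - [0, 0, 0, 0, 0, 0, 1]
    - [0, 0, 0, 0, 0, 0, 1]
    - [0, 0, 0, 0, 0, 0, 1]
    - [0, 0, 0, 0, 0, 0, 1]
  newtons: 35

```text
time_s: 6.9
tcp_pos: [0.4434, -0.0329, 0.0686]
tcp_rot: [-180.0, -0.0, -0.6]
force: [-0.0, 1.4, 1.4]
grip_width: 0.0125
grasp_force: 35.0
```

Request:
servo_tool:
  increments:
    - [0, 0, 0, 0, 0, -5, 1]
    - [0, 0, 0, 0, 0, -5, 1]
    - [0, 0, 0, 0, 0, -5, 1]
    - [0, 0, 0, 0, 0, -5, 1]
  newtons: 45

```text
time_s: 7.3
tcp_pos: [0.4434, -0.0325, 0.0685]
tcp_rot: [-180.0, -0.0, 19.6]
force: [0.1, 1.5, 0.3]
grip_width: 0.0125
grasp_force: 45.0
```

Request:
servo_tool:
  increments:
    - [0, 0, 0, 0, 0, -5, 1]
    - [0, 0, 0, 0, 0, -5, 1]
    - [0, 0, 0, 0, 0, -5, 1]
    - [0, 0, 0, 0, 0, -5, 1]
    - [0, 0, 0, 0, 0, -5, 1]
    - [0, 0, 0, 0, 0, -5, 1]
    - [0, 0, 0, 0, 0, -5, 1]
    - [0, 0, 0, 0, 0, -5, 1]
    - [0, 0, 0, 0, 0, -4, 1]
    - [0, 0, 0, 0, 0, 0, 1]

```text
time_s: 8.3
tcp_pos: [0.4427, -0.0325, 0.0684]
tcp_rot: [-179.9, -0.0, 63.4]
force: [-1.6, 2.4, 0.8]
grip_width: 0.0125
grasp_force: 45.0
```

```bash
python3 - <<'E'
from station import manip
from h import *
o=manip.observe()
for k in o: print(k,np.round(o[k],4))
c=manip.capture("wrist");np.savez("w5.npz",**c);cv2.imwrite("pics/w5.png",cv2.resize(cv2.convertScaleAbs(c["image"][:,:,::-1],alpha=1.5),(800,600)))
E
```

```text
time_s 8.3
qpos [ -2.9399  44.138    1.9856 127.6388  -9.8974   8.4267 -18.2754]
qd [-0.14    0.1151  0.4537 -0.0027 -1.5123  0.056  -1.6218]
effort [  1.1522 -43.7784   2.9055  -3.498    0.2811  -0.4468   0.2303]
tcp_pos [ 0.4427 -0.0325  0.0684]
tcp_rot [-1.799161e+02 -2.410000e-02  6.344510e+01]
force [-1.6252  2.3989  0.8409]
wrist_torque [ 0.4732  0.3131 -0.0226]
grasp_force 44.9999
grip_width 0.0125
```

View pics/w5.png

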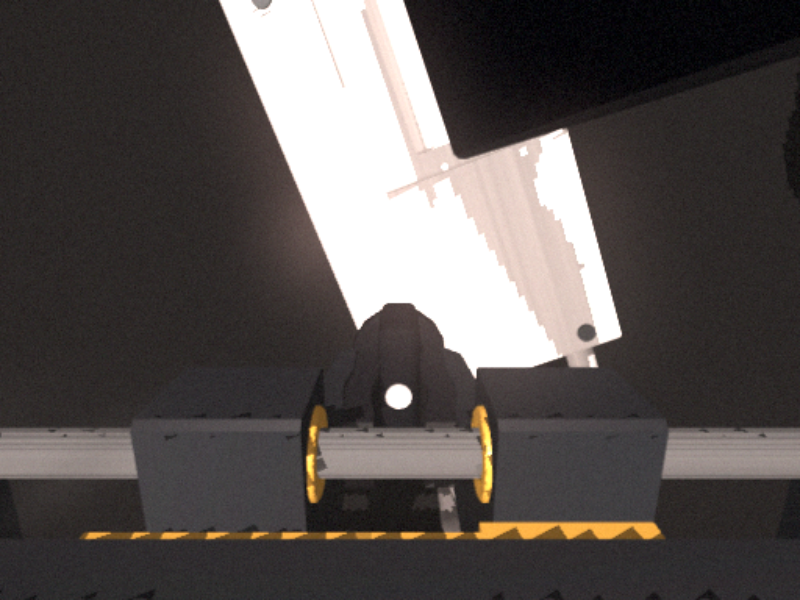

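The wing turned with the tool to yaw 63.4°, a knob angle of about 1.21 rad, so the clamp is loose. The target is about 206 mm along rail +y, which is (0.936, -0.352) in tool axes. I slide there, watching the force.

Request:
servo_tool:
  increments:
    - [0.47, -0.18, 0, 0, 0, 0, 1]
    - [0.94, -0.35, 0, 0, 0, 0, 1]
    - [0.94, -0.35, 0, 0, 0, 0, 1]
    - [0.94, -0.35, 0, 0, 0, 0, 1]

```text
time_s: 8.75
tcp_pos: [0.446, -0.0006, 0.0684]
tcp_rot: [180.0, 0.2, 63.1]
force: [-2.8, -5.3, -0.2]
grip_width: 0.0123
grasp_force: 45.0
```

Request:
servo_tool:
  increments:
    - [0.94, -0.35, 0, 0, 0, 0, 1]
    - [0.94, -0.35, 0, 0, 0, 0, 1]
    - [0.94, -0.35, 0, 0, 0, 0, 1]
    - [0.94, -0.35, 0, 0, 0, 0, 1]
    - [0.94, -0.35, 0, 0, 0, 0, 1]
    - [0.94, -0.35, 0, 0, 0, 0, 1]
    - [0.94, -0.35, 0, 0, 0, 0, 1]
    - [0.94, -0.35, 0, 0, 0, 0, 1]

```text
time_s: 9.55
tcp_pos: [0.4544, 0.079, 0.0684]
tcp_rot: [-180.0, 0.2, 63.1]
force: [-2.1, -6.5, 2.2]
grip_width: 0.0124
grasp_force: 45.0
```

Request:
servo_tool:
  increments:
    - [0.94, -0.35, 0, 0, 0, 0, 1]
    - [0.94, -0.35, 0, 0, 0, 0, 1]
    - [0.94, -0.35, 0, 0, 0, 0, 1]
    - [0.94, -0.35, 0, 0, 0, 0, 1]
    - [0.94, -0.35, 0, 0, 0, 0, 1]
    - [0.94, -0.35, 0, 0, 0, 0, 1]
    - [0.47, -0.18, 0, 0, 0, 0, 1]
    - [0, 0, 0, 0, 0, 0, 1]
    - [0, 0, 0, 0, 0, 0, 1]

```text
time_s: 10.45
tcp_pos: [0.4616, 0.1469, 0.0684]
tcp_rot: [-179.9, 0.0, 63.4]
force: [-3.7, 0.6, 2.5]
grip_width: 0.0127
grasp_force: 45.0
```

```bash
python3 - <<'E'
from station import manip
from h import *
o=manip.observe()
for k in("time_s","tcp_pos","tcp_rot","force","grip_width"): print(k,np.round(o[k],4))
d=np.radians(-5.97);xv=np.array([np.cos(d),np.sin(d),0]);yv=np.array([-xv[1],xv[0],0])
e=o["tcp_pos"]-[.4427,-.0325,.0684];print("travel y,x mm",e@yv*1e3,e@xv*1e3,"Fy",o["force"]@yv)
c=manip.capture("wrist");np.savez("w6.npz",**c)
w=[ (lambda r:r)(0)]
im=c["image"];u=im.min(2)[215:290,230:280];print((u>150).sum(), np.argwhere(u>150).mean(0)[::-1]/.64+[230/.64,215/.64])
E
```

```text
time_s 10.45
tcp_pos [0.4616 0.1469 0.0684]
tcp_rot [-1.798903e+02  1.970000e-02  6.340830e+01]
force [-3.7435  0.5678  2.526 ]
grip_width 0.0127
travel y,x mm 180.43450849058908 0.12430252286446675 Fy 0.1754048481264121
193 [397.91936528 396.76975389]
```

Carriage travel is 180.4 mm with no slip (dot unchanged at (398,397)), leaving about 26 mm. I close in, then step in 1 mm moves and read the force at each one.

Request:
servo_tool:
  increments:
    - [0.56, -0.21, 0, 0, 0, 0, 1]
    - [0.56, -0.21, 0, 0, 0, 0, 1]
    - [0.56, -0.21, 0, 0, 0, 0, 1]
    - [0.09, -0.04, 0, 0, 0, 0, 1]
    - [0, 0, 0, 0, 0, 0, 1]
    - [0, 0, 0, 0, 0, 0, 1]

```text
time_s: 11.1
tcp_pos: [0.4635, 0.1654, 0.0684]
tcp_rot: [-179.9, 0.0, 63.4]
force: [-5.3, 0.8, 4.0]
grip_width: 0.0123
grasp_force: 45.0
```

Request:
servo_tool:
  increments:
    - [0.05, -0.02, 0, 0, 0, 0, 1]
    - [0.05, -0.02, 0, 0, 0, 0, 1]
    - [0, 0, 0, 0, 0, 0, 1]

```text
time_s: 11.4
tcp_pos: [0.4636, 0.1656, 0.0684]
tcp_rot: [-179.9, 0.1, 63.3]
force: [-4.8, -1.0, 4.3]
grip_width: 0.0124
grasp_force: 45.0
```

Request:
servo_tool:
  increments:
    - [0.05, -0.02, 0, 0, 0, 0, 1]
    - [0.05, -0.02, 0, 0, 0, 0, 1]
    - [0, 0, 0, 0, 0, 0, 1]

```text
time_s: 11.7
tcp_pos: [0.4637, 0.1666, 0.0684]
tcp_rot: [-179.9, 0.1, 63.3]
force: [-4.8, -1.7, 4.6]
grip_width: 0.0127
grasp_force: 45.0
```

Request:
servo_tool:
  increments:
    - [0.05, -0.02, 0, 0, 0, 0, 1]
    - [0.05, -0.02, 0, 0, 0, 0, 1]
    - [0, 0, 0, 0, 0, 0, 1]

```text
time_s: 12.0
tcp_pos: [0.4638, 0.1676, 0.0684]
tcp_rot: [-179.9, 0.1, 63.3]
force: [-5.3, -1.5, 4.4]
grip_width: 0.0124
grasp_force: 45.0
```

Request:
servo_tool:
  increments:
    - [0.05, -0.02, 0, 0, 0, 0, 1]
    - [0.05, -0.02, 0, 0, 0, 0, 1]
    - [0, 0, 0, 0, 0, 0, 1]

```text
time_s: 12.3
tcp_pos: [0.464, 0.1691, 0.0684]
tcp_rot: [-179.9, 0.1, 63.4]
force: [-5.1, -0.1, 3.7]
grip_width: 0.0127
grasp_force: 45.0
```

Request:
servo_tool:
  increments:
    - [0.05, -0.02, 0, 0, 0, 0, 1]
    - [0.05, -0.02, 0, 0, 0, 0, 1]
    - [0, 0, 0, 0, 0, 0, 1]

```text
time_s: 12.6
tcp_pos: [0.4641, 0.1708, 0.0684]
tcp_rot: [-179.9, 0.0, 63.4]
force: [-4.8, 0.8, 4.0]
grip_width: 0.0123
grasp_force: 45.0
```

Request:
servo_tool:
  increments:
    - [0.05, -0.02, 0, 0, 0, 0, 1]
    - [0.05, -0.02, 0, 0, 0, 0, 1]
    - [0, 0, 0, 0, 0, 0, 1]

```text
time_s: 12.9
tcp_pos: [0.4644, 0.1726, 0.0684]
tcp_rot: [-179.9, -0.0, 63.4]
force: [-5.0, 1.9, 3.8]
grip_width: 0.0127
grasp_force: 45.0
```

Request:
servo_tool:
  increments:
    - [0.05, -0.02, 0, 0, 0, 0, 1]
    - [0.05, -0.02, 0, 0, 0, 0, 1]
    - [0, 0, 0, 0, 0, 0, 1]

```text
time_s: 13.2
tcp_pos: [0.4644, 0.1732, 0.0684]
tcp_rot: [-179.9, 0.0, 63.4]
force: [-5.7, 0.8, 2.9]
grip_width: 0.0125
grasp_force: 45.0
```

Request:
servo_tool:
  increments:
    - [0.05, -0.02, 0, 0, 0, 0, 1]
    - [0.05, -0.02, 0, 0, 0, 0, 1]
    - [0, 0, 0, 0, 0, 0, 1]

```text
time_s: 13.5
tcp_pos: [0.4644, 0.1734, 0.0684]
tcp_rot: [-179.9, 0.1, 63.4]
force: [-4.7, -1.1, 4.2]
grip_width: 0.0125
grasp_force: 45.0
```

The force turned from drag to a forward pull, then the carriage held at y≈0.173 while the commands advanced. That is 206.8 mm of travel, as predicted. One more step will confirm the rise, then I step back.

Request:
servo_tool:
  increments:
    - [0.05, -0.02, 0, 0, 0, 0, 1]
    - [0.05, -0.02, 0, 0, 0, 0, 1]
    - [0, 0, 0, 0, 0, 0, 1]

```text
time_s: 13.8
tcp_pos: [0.4644, 0.1736, 0.0684]
tcp_rot: [-179.9, 0.1, 63.3]
force: [-5.1, -2.9, 4.8]
grip_width: 0.0128
grasp_force: 45.0
```

Request:
servo_tool:
  increments:
    - [-0.05, 0.02, 0, 0, 0, 0, 1]
    - [-0.05, 0.02, 0, 0, 0, 0, 1]
    - [-0.05, 0.02, 0, 0, 0, 0, 1]
    - [0, 0, 0, 0, 0, 0, 1]
    - [0, 0, 0, 0, 0, 0, 1]
    - [0, 0, 0, 0, 0, 0, 1]

```text
time_s: 14.4
tcp_pos: [0.4644, 0.1735, 0.0684]
tcp_rot: [-179.9, 0.0, 63.4]
force: [-5.6, 1.0, 4.2]
grip_width: 0.0124
grasp_force: 45.0
```

```bash
python3 - <<'E'
from station import manip
from h import *
for n in("wrist","top"):
    c=manip.capture(n);np.savez(n+"7.npz",**c)
    if n=="wrist": u=c["image"].min(2)[215:290,230:280];print((u>150).sum(), np.argwhere(u>150).mean(0)[::-1]/.64+[230/.64,215/.64])
    else: t=cv2.resize(c["image"][110:260,140:320,::-1],(720,600),interpolation=cv2.INTER_CUBIC);cv2.imwrite("pics/t7.png",t)
o=manip.observe()
for k in("time_s","tcp_pos","tcp_rot","force","grip_width","qd"): print(k,np.round(o[k],4))
E
```

```text
193 [397.79792746 396.81023316]
time_s 14.5
tcp_pos [0.4644 0.1735 0.0684]
tcp_rot [-1.79897e+02  1.92000e-02  6.33934e+01]
force [-4.6454  0.4786  4.22  ]
grip_width 0.0124
qd [-0.0292  0.01   -0.004   0.0147  0.0386  0.0015 -0.0115]
```

View pics/t7.png

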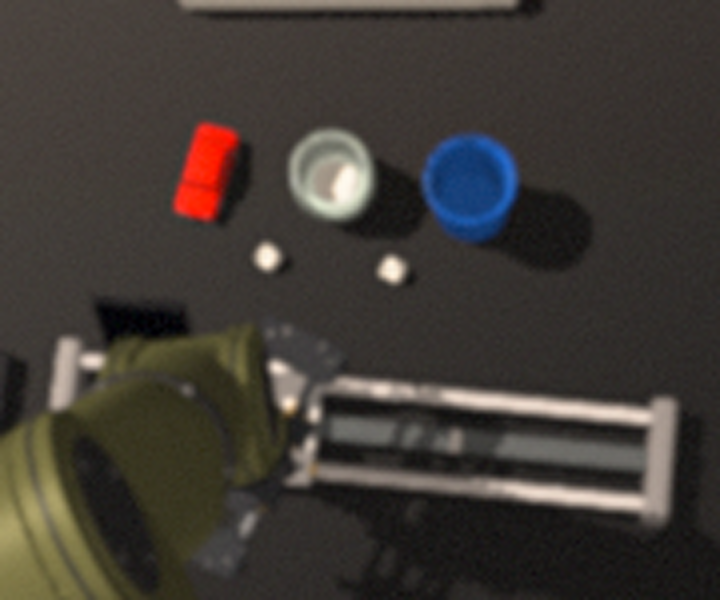

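The top view shows the -80 notch exposed at (455,438) and the plate edge at (318,430), so the carriage origin is at about +160. The phone is on the car's side, and the car (207,172), dice and cups are undisturbed. The force turned from a +1.9 N pull to a -2.9 N rise within 1 mm, so the ball is seated, and the knob is still held at about 1.21 rad.

```bash
python3 -c "
from station import manip
print(manip.hand_in())"
```

```text
the job is handed in; nothing more can be done
None
```

I loosened the clamp to about 1.21 rad, slid the carriage 207 mm into the +160 mm notch opposite the toy car, and handed the job in with the knob still gripped and motionless; the arm was clear of everything else on the bench.

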